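Take the spent tube lamp out of its bayonet table-lamp stand

TASK

The tube lamp standing in the table lamp's bayonet holder is spent: press it down a little against its spring, turn it counterclockwise as seen from above until you feel it stop, draw it up out of the holder, and stand it cap down in a free cell of the divider carton beside the other old lamp. Do not force it, never lift, tip, shift or twist the stand, do not drop the lamp, and leave the carton, the old lamp and the other things on the desk where they are.

Things in the scene. Friction and masses are not known exactly. Their poses are not given: they have to be found in the camera images.
- lamp: Spent tube lamp, 183 mm long, 0.09 kg, upright and locked in the holder at first. Origin: centre of the metal cap's underside; z along the lamp to its rounded top. Cap 22 mm diameter, 0-30 mm from the origin, with two 3.5 mm cross pins 9 mm up, hidden in the holder, 30 mm over both; white skirt 30-46 mm; opal white tube 30 mm diameter from 46 mm to the rounding at 174 mm.
- lamp_top (a point): Centre of the lamp's rounded top, 183 mm from its origin. To free the lamp: down 3.5 mm or more (it bottoms at 6.5 mm) against a spring of 6 N plus 0.8 N per mm; kept down, counterclockwise to a hard stop somewhere 35 to 90 degrees on, plainly felt at 0.15 to 0.25 N m about the lamp's axis (over 0.35 N m forces it); there, pins under open slots, straight up, clear of the holder after 25 mm.
- lamp_stand: Table-lamp stand, loose, about 2.4 kg: round wooden foot, 120 mm diameter, 28 mm high, with an upright dark metal bayonet holder, 44 mm outer diameter, rim 62 mm above the desk. Origin: centre of the underside; z up. Bore 23.6 mm; slots and stops lie hidden inside it. The locked lamp's origin is 41 mm above the stand's. Turning hard against the stop twists the stand on the desk.
- carton: Open cardboard divider carton, 150 x 52 x 85 mm high, loose (0.6 kg), walls and floor 3 mm. Origin: centre of the underside; long side along its x. Three square cells of 46 mm, centred at x = -49, 0 and +49 mm; the cell at +49 mm holds the old lamp, the other two are free.
- old_lamp: Another lamp of the same shape, already standing in the carton's cell at x = +49 mm. Origin as for the spent lamp.
- solder_spool: Bystander: solder spool, 53 mm diameter, 32 mm high, loose. Origin: centre of the underside.
- multimeter: Bystander: hand multimeter, 140 x 68 x 43 mm, loose. Origin: centre of the underside.
- mug: Bystander: mug, 82 mm diameter, 91 mm high, loose. Origin: centre of the underside.
- stand_inlet (a point): Black mains inlet on the side of the stand's wooden foot, 65 mm from the stand's axis, 14 mm above the desk; it shows whether the stand has been twisted.
Things that resemble listed ones, but are neither listed nor needed, are in the scene too. What is shaped like the old_lamp but pink or purple is not meant.

How it is judged:
On the way:
1. the lamp is drawn up clear of the holder while the stand stays on the desk (z of lamp in the frame of lamp_stand above 0.068 m and height (world z) of lamp_stand below 0.006 m and contact force between lamp and lamp_stand below 0.2 N), for 0.1 s.
At the end, for the whole second after the job is handed in: The spent lamp rests cap down on the floor of a free carton cell (origin at most 12 mm above the carton's underside, lean under 0.4 rad); carton, stand and the stand's inlet upright and within 30 mm of their starts (stand not twisted); old lamp still in its cell (within 40 mm) (x of lamp in the frame of carton between -0.072 and 0.024 m and y of lamp in the frame of carton between -0.023 and 0.023 m and z of lamp in the frame of carton between -0.005 and 0.012 m and angle between lamp's own z axis and vertical below 0.4 rad and linear speed of lamp below 0.02 m/s and angle between each of carton, lamp_stand's own z axis and vertical below 0.05 rad and distance of each of carton, lamp_stand, stand_inlet from where it was at the start of the episode below 0.03 m and z of old_lamp in the frame of carton below 0.012 m and distance of old_lamp from where it was at the start of the episode below 0.04 m); the robot touches nothing.
It fails at once if the stand is lifted more than 10 mm or tipped more than 0.15 rad (height (world z) of lamp_stand above 0.01 m or angle between lamp_stand's own z axis and vertical above 0.15 rad).
It fails at once if the lamp is forced in its holder (over 50 N) (contact force between lamp and lamp_stand above 50 N).
It fails at once if the lamp is dropped (falls freely faster than 0.6 m/s) (linear speed of lamp above 0.6 m/s and contact force between the fingers and lamp below 0.05 N).
It fails at once if a bystander is shifted by more than 30 mm (distance of any of solder_spool, multimeter, mug from where it was at the start of the episode above 0.03 m).
It also fails if it takes over 70 s, if anything falls off the work surface, if the arm or the gripper's body presses on something with over 40 N, if the wrist force passes 120 N, or if a joint passes its speed limit or range.

ROBOT

A 6-joint arm with a two-finger parallel gripper is mounted at the origin on a cart in front of the work surface, level with it; the furniture and walls round the work are solid. World frame = base frame: x ahead of the robot, y to its left, z up, the work surface at z = 0. Lengths are in m, angles in rad, forces in N, time in s.
With the tool pointing down it reaches from about 0.35 to 0.975 m from the base axis. Payload 17.4 kg.
Tool frame: the origin (TCP) lies midway between the tips of the shut fingers; the grasp point (between the pads) lies 19 mm behind it; z points along the fingers, y is the line along which they close (so a half turn about z gives the same grasp; the last joint's range is limited). The gripper opens to 85 mm and grips with 20 to 120 N. Pads are 22 mm wide; open, the fingers measure 114 mm over their backs; the gripper's body (76 mm by 85 mm) begins 54 mm behind the grasp point. The pads swing forward as they close: fully open they stand 13 mm farther back than shut.
Start: joints at [1.185, 0.116, 1.442, -0, 1.584, -0.038], TCP at [0.23, 0.635, 0.231] pointing down, gripper open.
Joint ranges: [-2.83, 2.83], [-0.83, 2.19], [0.07, 2.5], [-1.14, 4.28], [0.01, 3], [-2.97, 2.97]. Speed limits (rad/s): [1.89, 1.89, 2.22, 3.14, 3.14, 3.14].

INTERFACE

Orientations are given as a unit quaternion [x, y, z, w].
In Python, from bench import ctrl, camera, camera_model, hand_in gives the robot as it stands. The module is installed in compiled form; this text tells all that it offers.
- The arm moves only by the tool carry_out, never from a script. Its argument "rows" is a list of rows, each a list of 2 entries, a list of its own where there are three numbers: the shift along the tool's x, y, z in m, then the turn about the tool's z in rad. A call has exactly 10 rows; each row shifts and turns the commanded pose from where the row before left it, along the tool's axes as they then stand; what a row does not reach is not made up. A row lasts 1/12 s, in which the tool goes at most 41.7 mm and 7.16 degrees, less where a joint would pass 70% of its speed; a pose out of reach is approached as far as the arm can. A call with a gripper value outside its range is refused whole. "gripper" is the finger opening in m, from 0 to 0.0854, set as the call begins (left out, the last holds). The fingers move at their own pace and stop on an object; the grip force is fixed at half the most. Time passes only in rows, so rows that do not move let the fingers close, or fill a call up. It gives the time, the measured TCP pose, the force, the opening and the grip force at its end, in the units of the state.
- ctrl.read_state(): the state, without advancing time (a new reading comes with each control period).
- camera(name): name is "scene" or "side" or "wrist"; returns (picture, depth): 420x560x3 uint8, red, green, blue; 420x560 float32, m along the optical axis (not along the pixel's ray), 0 where there is no reading.
- camera_model(name): a dict with "fx", "fy", "cx", "cy" (pixels), "R" (3x3) and "t" (3): a world point X has camera coordinates R X + t; the wrist camera has in their place "mount" (4x4, takes a point from camera to tool coordinates, whose origin is the TCP and whose axes are the flange's). Camera axes: x right, y down, z forward; pixel columns grow to the right and rows downward; lengths in m; the calibration is good to about 2 mm. A picture is of the moment at which its call begins: read the wrist's pose just before it. camera_model takes no time and is no camera call.
- hand_in(): hands the job in; it is judged then, once.
The state is a dict: "time_s": time; "joints": joint angles; "qvel": joint speeds; "tau": joint torques, N m; "position": TCP position; "tool_rot": TCP orientation; "wrist_force": force on the tool from outside, world axes, zero at the start; "moment": the same for the moment, N m; "gripper_width": finger opening in m; "finger_force": force on a finger pad.
Only numpy, scipy, OpenCV 4.12 (cv2) and the standard library are available. Lean on these libraries where they do the work, as an engineer would, in place of code of your own. Each camera call takes 0.05 s, during which the arm holds its last target. There are 200 camera calls.

## Working session

There is one attempt and no reset: what is moved stays moved. The work goes in short steps, Python scripts to look and compute and a tool call to move; the robot and the scene stay as the last step left them, time stands still between calls to the robot, and variables do not carry over. Pictures are saved under pics/ and viewed, at most 10 in all, crops included, and the job is handed in when it is done.

Besides the shell and the picture viewer there is one more tool, called after ">>>" in YAML: its name, and indented under it one key for each argument. carry_out: Moves the arm, as the interface text tells. Its arguments: {"type":"object","properties":{"rows":{"type":"array","items":{"type":"array"}},"gripper":{"type":"number"}},"required":["rows"]}

```bash
mkdir -p pics; cat > h.py <<'E'
import numpy as np, cv2
from bench import ctrl, camera, camera_model, hand_in
def cloud(name):
    s=ctrl.read_state(); p,d=camera(name); m=camera_model(name)
    v,u=np.mgrid[0:420,0:560]
    c=np.stack([(u-m['cx'])/m['fx']*d,(v-m['cy'])/m['fy']*d,d],-1)
    if 'R' in m: w=(c-np.array(m['t']))@np.array(m['R'])
    else:
        from scipy.spatial.transform import Rotation as Ro
        M=np.array(m['mount']); t=c@M[:3,:3].T+M[:3,3]
        q=np.array(s['tool_rot']); R=Ro.from_quat(q).as_matrix() if q.size==4 else q.reshape(3,3)
        w=t@R.T+np.array(s['position'])
    w[d==0]=np.nan
    return p,d,w
E
python3 - <<'E'
from h import *
s=ctrl.read_state(); print(s)
for n in ['scene','side']:
    p,d,w=cloud(n); cv2.imwrite(f'pics/{n}0.png',p[:,:,::-1]); np.savez(f'{n}0.npz',p=p,w=w)
    print(camera_model(n))
E
```

```text
{'time_s': 0.0, 'joints': array([ 1.18520965e+00,  1.16517089e-01,  1.44229221e+00, -2.27001564e-05,
        1.58401450e+00, -3.78053460e-02]), 'qvel': array([ 0.00108267, -0.00010403,  0.00161009, -0.0003953 ,  0.00091659,
        0.00021976]), 'tau': array([-1.10322304e-03, -7.32011676e+01, -6.32458878e+01, -1.11093211e-04,
        6.84164945e-03,  5.65266362e-05]), 'position': array([0.2299906 , 0.63439474, 0.23052448]), 'tool_rot': array([ 1.73015749e-01,  9.84918866e-01, -6.04212695e-04, -1.18246744e-04]), 'wrist_force': array([ 0.00651439,  0.01493648, -0.50518643]), 'moment': array([-0.02408947, -0.03966772,  0.01978084]), 'finger_force': 0.0, 'gripper_width': 0.08502822789217712}
{'fx': 450.6518693347049, 'fy': 450.6518693347049, 'cx': 281.18220036339613, 'cy': 208.03327969258825, 'R': array([[-0.94745828,  0.31987786, -0.00098419],
       [ 0.19549812,  0.5766125 , -0.79328338],
       [-0.25318629, -0.75179531, -0.6088518 ]]), 't': array([0.49915826, 0.03992804, 1.29306828])}
{'fx': 491.84248580904176, 'fy': 491.84248580904176, 'cx': 282.70582846668736, 'cy': 203.54620873328898, 'R': array([[-0.99997584,  0.00240415,  0.00652183],
       [-0.00535707,  0.33129484, -0.94351207],
       [-0.004429  , -0.94352422, -0.33127396]]), 't': array([0.51189079, 0.17868949, 1.15325378])}
```

View pics/scene0.png

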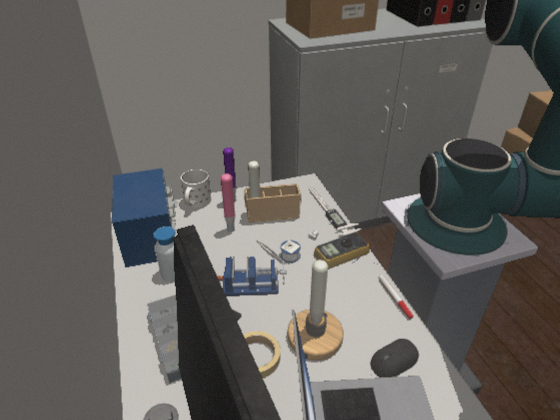

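View pics/side0.png

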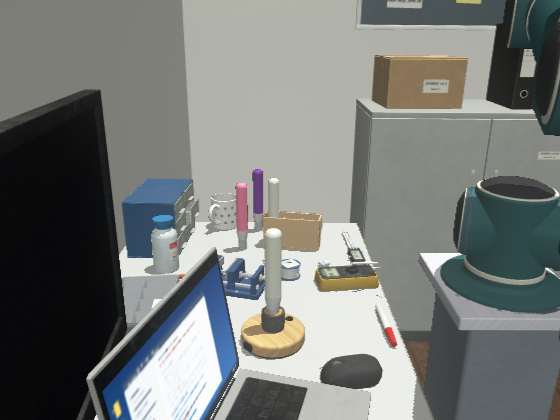

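The scene view shows the lamp at about (319,290) with its top at (320,265), the foot around (316,333), and the carton at (273,203) with the old lamp at its left end (254,180). In the side view the lamp is at (273,270) and the carton at (293,230).

```bash
python3 - <<'E'
from h import *
for n,box in [('scene',dict(lamp=(305,258,335,312),old=(245,158,263,186),foot=(285,305,348,360),carton=(238,180,305,225))),('side',dict(lamp=(262,226,286,306),old=(266,176,282,212),foot=(238,310,308,358),carton=(260,206,326,250)))]:
    z=np.load(n+'0.npz'); p=z['p'];w=z['w']; m=camera_model(n); C=-np.array(m['R']).T@m['t']; print(n,'cam',C.round(3))
    hsv=cv2.cvtColor(p,cv2.COLOR_RGB2HSV)
    for k,(a,b,c,d) in box.items():
        W=w[b:d,a:c].reshape(-1,3); H=hsv[b:d,a:c].reshape(-1,3)
        if k in('lamp','old'):
            for lo,hi in [(.07,.1),(.1,.13),(.13,.16),(.16,.19),(.19,.22),(.22,.24)]:
                q=W[(H[:,1]<60)&(W[:,2]>lo)&(W[:,2]<hi)]
                if len(q)>5:
                    med=np.median(q,0); q=q[np.linalg.norm(q[:,:2]-med[:2],axis=1)<.03]
                    # circle fit with r=15mm, axis vertical
                    from scipy.optimize import least_squares
                    v=med[:2]-C[:2]; v/=np.linalg.norm(v)
                    f=least_squares(lambda c:np.hypot(*(q[:,:2]-c).T)-.015,med[:2]+v*.012,loss='soft_l1',f_scale=.002)
                    print(k,lo,len(q),f.x.round(4),'zmax',q[:,2].max().round(4))
        else:
            q=W[(H[:,1]>60)&(H[:,0]<30)]
            zr=(.024,.032) if k=='foot' else (.08,.09)
            q=q[(q[:,2]>zr[0])&(q[:,2]<zr[1])]
            r=cv2.minAreaRect((q[:,:2]*1000).astype(np.float32)); print(k,len(q),r, cv2.boxPoints(r).round(0).tolist(), cv2.minEnclosingCircle((q[:,:2]*1000).astype(np.float32)))
E
```

```text
scene cam [0.793 0.789 0.819]
lamp 0.07 7 [0.5297 0.2374] zmax 0.0995
lamp 0.1 136 [0.5299 0.238 ] zmax 0.1294
lamp 0.13 157 [0.5299 0.238 ] zmax 0.1599
lamp 0.16 168 [0.5299 0.2381] zmax 0.1898
lamp 0.19 197 [0.5297 0.2379] zmax 0.22
lamp 0.22 104 [0.5305 0.2291] zmax 0.2264
old 0.1 40 [ 0.5351 -0.2074] zmax 0.1299
old 0.13 100 [ 0.5356 -0.2074] zmax 0.1598
old 0.16 127 [ 0.5352 -0.2078] zmax 0.1887
foot 1146 ((531.0415649414062, 241.28286743164062), (112.67936706542969, 113.61293029785156), 69.29806518554688) [[458.0, 209.0], [564.0, 168.0], [604.0, 274.0], [498.0, 314.0]] ((529.9419555664062, 239.9626007080078), 59.024654388427734)
carton 256 ((486.4420166015625, -198.82518005371094), (63.721527099609375, 152.7300567626953), 80.730224609375) [[406.0, -218.0], [557.0, -243.0], [567.0, -180.0], [416.0, -155.0]] ((487.010498046875, -198.26217651367188), 79.11604309082031)
side cam [0.518 1.028 0.547]
lamp 0.07 162 [0.5315 0.2362] zmax 0.0997
lamp 0.1 239 [0.5315 0.2368] zmax 0.1299
lamp 0.13 240 [0.5315 0.2367] zmax 0.1599
lamp 0.16 263 [0.5314 0.2367] zmax 0.1896
lamp 0.19 289 [0.5316 0.2363] zmax 0.22
lamp 0.22 52 [0.5385 0.2289] zmax 0.2235
old 0.07 19 [ 0.5379 -0.2094] zmax 0.0999
old 0.1 115 [ 0.5374 -0.2081] zmax 0.1295
old 0.13 121 [ 0.5371 -0.2083] zmax 0.1598
old 0.16 110 [ 0.5373 -0.2092] zmax 0.1853
foot 1002 ((531.75830078125, 243.03793334960938), (112.65510559082031, 105.99828338623047), 4.767605304718018) [[471.0, 291.0], [480.0, 186.0], [592.0, 195.0], [583.0, 301.0]] ((531.8319091796875, 239.39100646972656), 58.24461364746094)
carton 188 ((487.1474914550781, -200.5260772705078), (69.15165710449219, 153.1665802001953), 79.15518951416016) [[405.0, -220.0], [556.0, -249.0], [569.0, -181.0], [418.0, -152.0]] ((486.4110107421875, -199.76239013671875), 78.99205780029297)
```

```bash
python3 - <<'E'
from h import *
for n in ['scene','side']:
    w=np.load(n+'0.npz')['w'].reshape(-1,3)
    H={}
    for x,y,z in w:
        if z>0.02 and .1<x<.95 and -.35<y<.75: 
            k=(round(x/.05),round(y/.05)); H[k]=max(H.get(k,0),z)
    print(n); print('y\\x  '+' '.join(f'{i*5:3d}' for i in range(2,20)))
    for j in range(15,-8,-1): print(f'{j*5:4d} '+' '.join(f"{int(H.get((i,j),0)*1000):3d}" for i in range(2,20)))
E
```

```text
scene
y\x   10  15  20  25  30  35  40  45  50  55  60  65  70  75  80  85  90  95
  75   0   0   0   0   0   0   0   0   0   0   0   0   0   0   0   0   0   0
  70   0   0   0   0   0   0   0   0   0   0   0   0   0   0   0   0   0   0
  65   0   0   0   0   0   0   0   0   0   0   0   0   0   0   0   0   0   0
  60   0   0   0   0   0   0   0   0   0   0   0   0   0 477 447   0   0   0
  55   0   0   0   0   0   0   0   0   0   0   0   0   0 476 462   0   0 496
  50   0   0   0   0   0   0   0   0   0   0   0 236   0 475 471   0   0 515
  45   0   0   0   0   0   0   0   0  20  21 138 237   0 476 473   0   0 535
  40   0   0   0   0   0   0  28  21  21  21 212 237   0 475 475   0   0 555
  35   0   0   0   0   0  34  38  36   0  20 235 235   0 475 475   0   0 574
  30   0 550   0   0   0  32  31   0  29  30   0  27   0   0   0   0   0 593
  25 520 593   0   0   0   0   0  27 223 226  29  27   0   0  42  40   0 614
  20 616 596   0   0   0   0   0   0  31  63  28  28  26   0  42  41   0 633
  15 612   0   0   0   0   0   0   0   0   0   0   0   0   0  42  41   0 653
  10 619   0   0
[... 1906 characters left out ...]
  0 596
   5 603 147   0   0  30  37  32  31   0  50  60  60   0  39  39  39   0 599
   0 209 161   0   0  31  43  32  31  32   0  59  60   0   0  83   0   0 602
  -5 209   0   0   0   0   0   0  28  32   0   0   0   0 130 130  73   0 604
 -10   0   0   0   0   0   0   0   0   0   0   0   0   0   0 150 151 150 607
 -15   0   0   0   0   0   0  85  85  85  62 182 181   0 131 151 151 150 609
 -20   0   0   0   0   0   0  84  85 180 185 179 179   0 149 150 150 150 613
 -25   0   0   0   0   0   0   0  83  84  84   0   0  67 150 151 151 150 615
 -30   0   0   0   0   0   0   0   0   0 179 181  89  89 149 150 151 150 618
 -35   0   0   0   0   0   0   0   0   0   0   0   0  90   0   0   0 147 619
```

>>> carry_out:
  rows:
    - [[0, 0, -0.04], 0]
    - [[0, 0, -0.04], 0]
    - [[-0.03, -0.0195, 0], 0]
    - [[-0.03, -0.0195, 0], 0]
    - [[-0.03, -0.0195, 0], 0]
    - [[-0.03, -0.0195, 0], 0]
    - [[-0.03, -0.0195, 0], 0]
    - [[-0.03, -0.0195, 0], 0]
    - [[-0.03, -0.0195, 0], 0]
    - [[-0.03, -0.0195, 0], 0]
  gripper: 0.085

```text
time_s: 0.93
position: [0.4032, 0.4046, 0.3111]
tool_rot: [0.173, 0.985, -0.0, -0.0]
wrist_force: [0.0, 0.9, 0.5]
gripper_width: 0.0848
finger_force: 0.0
```

>>> carry_out:
  rows:
    - [[-0.03, -0.0195, 0], 0]
    - [[-0.03, -0.0195, 0], 0]
    - [[-0.03, -0.0195, 0], 0]
    - [[-0.03, -0.0195, 0], 0]
    - [[0, 0, 0], 0.12]
    - [[0, 0, 0], 0.12]
    - [[0, 0, 0], 0.12]
    - [[0, 0, 0], 0.12]
    - [[0, 0, 0], 0.12]
    - [[0, 0, 0], 0.12]

```text
time_s: 1.77
position: [0.4887, 0.2918, 0.311]
tool_rot: [0.511, 0.859, -0.0, -0.0]
wrist_force: [1.3, -0.2, -0.1]
gripper_width: 0.085
finger_force: 0.0
```

```bash
cat >> h.py <<'E'
from scipy.spatial.transform import Rotation as Ro
def st(target=None):
    s=ctrl.read_state(); R=Ro.from_quat(s['tool_rot']).as_matrix(); p=np.array(s['position'])
    print('t%.2f'%s['time_s'],'p',p.round(4),'yaw %.1f'%np.degrees(np.arctan2(R[1,1],R[0,1])),'F',s['wrist_force'].round(2),'M',s['moment'].round(3),'q6 %.2f'%s['joints'][5],'grip',round(s['gripper_width'],4),round(s['finger_force'],1))
    if target is not None: print('tool shift',(R.T@(np.array(target)-p)).round(4))
    return s,R,p
E
python3 - <<'E'
from h import *
st([.5307,.2373,.311])
p,d,w=cloud('wrist'); cv2.imwrite('pics/wr1.png',p[:,:,::-1]); np.savez('wr1.npz',p=p,w=w)
W=w.reshape(-1,3); n=np.linalg.norm(W[:,:2]-[.5307,.2373],axis=1)<.04
q=W[n&(W[:,2]>.2)]; print(len(q),q[:,2].max() if len(q) else 0)
q=W[n&(W[:,2]>.1)&(W[:,2]<.28)]
for lo in np.arange(.1,.23,.01):
    s=q[(q[:,2]>=lo)&(q[:,2]<lo+.01)]
    if len(s)>10: print(lo.round(2),len(s),s[:,:2].min(0).round(4),s[:,:2].max(0).round(4))
E
```

```text
t1.77 p [0.4887 0.2918 0.311 ] yaw 28.5 F [ 1.31 -0.24 -0.13] M [ 0.017  0.007 -0.013] q6 -0.00 grip 0.085 0.0
tool shift [-0.0679  0.0109 -0.0001]
1108 0.22459831571514302
0.1 73 [0.5153 0.2332] [0.541  0.2517]
0.11 82 [0.5154 0.2331] [0.5417 0.2515]
0.12 85 [0.5154 0.2334] [0.5407 0.2515]
0.13 94 [0.5152 0.2336] [0.5411 0.2518]
0.14 97 [0.5154 0.2342] [0.5403 0.2516]
0.15 111 [0.5153 0.2296] [0.5413 0.2518]
0.16 126 [0.5152 0.2306] [0.5418 0.2519]
0.17 130 [0.5152 0.232 ] [0.5413 0.2519]
0.18 147 [0.5151 0.2323] [0.5407 0.2519]
0.19 162 [0.5151 0.2327] [0.5413 0.2517]
0.2 175 [0.515  0.2332] [0.5417 0.2519]
0.21 374 [0.5153 0.2232] [0.5444 0.2516]
0.22 559 [0.5173 0.2245] [0.5423 0.2503]
```

View pics/wr1.png

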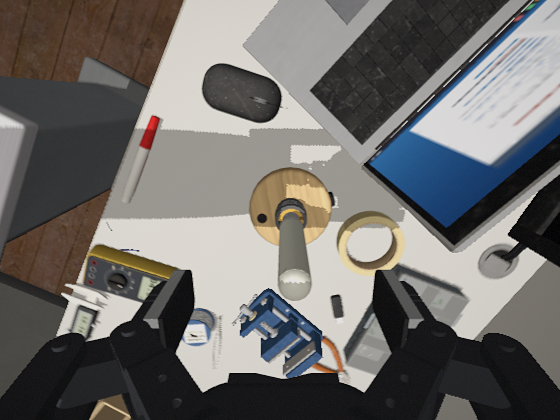

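The wrist view shows the lamp top at about (293,285), the foot at (290,207), and the inlet at about (331,198). The lamp centre refines to (0.5302, 0.2371).

>>> carry_out:
  rows:
    - [[-0.034, 0.0052, 0], 0]
    - [[-0.034, 0.0052, 0], 0]
    - [[0, 0, 0], 0]
    - [[0, 0, 0.03], 0]
    - [[0, 0, 0.03], 0]
    - [[0, 0, 0.03], 0]
    - [[0, 0, 0.03], 0]
    - [[0, 0, 0.016], 0]
    - [[0, 0, 0], 0]
    - [[0, 0, 0], 0]

```text
time_s: 2.65
position: [0.5304, 0.2373, 0.1751]
tool_rot: [0.508, 0.861, -0.0, -0.0]
wrist_force: [-0.0, 0.2, 1.4]
gripper_width: 0.0851
finger_force: 0.0
```

```bash
python3 - <<'E'
from h import *
s,R,P=st([.5302,.2371,.175])
p,d,w=cloud('wrist'); cv2.imwrite('pics/wr2.png',p[:,:,::-1])
W=w.reshape(-1,3); n=np.linalg.norm(W[:,:2]-[.5302,.2371],axis=1)<.028
q=W[n&(W[:,2]>.1)&(W[:,2]<.23)]
for lo in np.arange(.1,.23,.02):
    s=q[(q[:,2]>=lo)&(q[:,2]<lo+.02)]
    if len(s)>10:
        t=(s-P)@R; print(lo.round(2),len(s),'tool',t.min(0).round(4),t.max(0).round(4))
E
```

```text
t2.65 p [0.5304 0.2373 0.1751] yaw 28.9 F [-0.04  0.19  1.43] M [ 0.001 -0.007  0.013] q6 -0.13 grip 0.0851 0.0
tool shift [-0.0001 -0.0003  0.0001]
0.1 359 tool [ 0.0024 -0.0151  0.0552] [0.0148 0.0141 0.0751]
0.12 468 tool [ 0.0019 -0.0152  0.0352] [0.0148 0.0142 0.0551]
0.14 636 tool [ 0.002  -0.0153  0.0152] [0.0149 0.0141 0.0351]
0.16 871 tool [ 0.0016 -0.0154 -0.0048] [0.0152 0.0141 0.015 ]
0.18 1282 tool [ 0.0019 -0.0154 -0.0248] [ 0.0151  0.0141 -0.0049]
0.2 2704 tool [-0.0133 -0.0158 -0.0449] [ 0.0156  0.0142 -0.0249]
0.22 2711 tool [-0.0125 -0.0139 -0.0495] [ 0.0133  0.0117 -0.0448]
```

>>> carry_out:
  rows:
    - [[0, -0.0006, 0], 0]
    - [[0, 0, 0], 0]
    - [[0, 0, 0], 0]
    - [[0, 0, 0], 0]
    - [[0, 0, 0], 0]
    - [[0, 0, 0], 0]
    - [[0, 0, 0], 0]
    - [[0, 0, 0], 0]
    - [[0, 0, 0], 0]
    - [[0, 0, 0], 0]
  gripper: 0.02

```text
time_s: 3.53
position: [0.5302, 0.2371, 0.1756]
tool_rot: [0.509, 0.861, 0.0, 0.0]
wrist_force: [-0.5, -1.0, 5.3]
gripper_width: 0.0287
finger_force: 58.7
```

```bash
python3 -c "
from h import *
st()"
```

```text
t3.53 p [0.5302 0.2371 0.1756] yaw 28.8 F [-0.51 -1.04  5.35] M [-0.084  0.141 -0.027] q6 -0.13 grip 0.0287 58.7
```

>>> carry_out:
  rows:
    - [[0, 0, 0.001], 0]
    - [[0, 0, 0.001], 0]
    - [[0, 0, 0.001], 0]
    - [[0, 0, 0.001], 0]
    - [[0, 0, 0.001], 0]
    - [[0, 0, 0], 0]
    - [[0, 0, 0], 0]
    - [[0, 0, 0], 0]
    - [[0, 0, 0], 0]
    - [[0, 0, 0], 0]

```text
time_s: 4.37
position: [0.5303, 0.2371, 0.171]
tool_rot: [0.509, 0.861, 0.0, 0.0]
wrist_force: [-0.7, -1.1, 8.8]
gripper_width: 0.0289
finger_force: 59.2
```

```bash
python3 -c "
from h import *
st()"
```

```text
t4.37 p [0.5303 0.2371 0.171 ] yaw 28.8 F [-0.72 -1.08  8.8 ] M [-0.204  0.421 -0.03 ] q6 -0.13 grip 0.0289 59.2
```

>>> carry_out:
  rows:
    - [[0, 0, 0], -0.05]
    - [[0, 0, 0], -0.05]
    - [[0, 0, 0], -0.05]
    - [[0, 0, 0], -0.05]
    - [[0, 0, 0], -0.05]
    - [[0, 0, 0], -0.05]
    - [[0, 0, 0], -0.05]
    - [[0, 0, 0], -0.05]
    - [[0, 0, 0], -0.05]
    - [[0, 0, 0], -0.05]

```text
time_s: 5.2
position: [0.5305, 0.2372, 0.1712]
tool_rot: [0.279, 0.96, 0.0, 0.001]
wrist_force: [0.4, -0.0, 9.1]
gripper_width: 0.029
finger_force: 59.2
```

```bash
python3 -c "
from h import *
st()"
```

```text
t5.20 p [0.5305 0.2372 0.1712] yaw 57.6 F [ 0.42 -0.02  9.1 ] M [ 0.022  0.123 -0.062] q6 -0.63 grip 0.029 59.2
```

>>> carry_out:
  rows:
    - [[0, 0, 0], -0.01]
    - [[0, 0, 0], -0.01]
    - [[0, 0, 0], -0.01]
    - [[0, 0, 0], -0.01]
    - [[0, 0, 0], -0.01]
    - [[0, 0, 0], -0.01]
    - [[0, 0, 0], -0.01]
    - [[0, 0, 0], -0.01]
    - [[0, 0, 0], -0.01]
    - [[0, 0, 0], -0.01]

```text
time_s: 6.03
position: [0.5305, 0.2372, 0.1712]
tool_rot: [0.232, 0.973, 0.0, 0.001]
wrist_force: [0.1, 0.1, 8.5]
gripper_width: 0.0289
finger_force: 59.2
```

```bash
python3 -c "
from h import *
st()"
```

```text
t6.03 p [0.5305 0.2372 0.1712] yaw 63.2 F [0.06 0.06 8.48] M [ 0.027  0.046 -0.054] q6 -0.73 grip 0.0289 59.2
```

Free so far (34°). Continuing in small steps.

>>> carry_out:
  rows:
    - [[0, 0, 0], -0.01]
    - [[0, 0, 0], -0.01]
    - [[0, 0, 0], -0.01]
    - [[0, 0, 0], -0.01]
    - [[0, 0, 0], -0.01]
    - [[0, 0, 0], -0.01]
    - [[0, 0, 0], -0.01]
    - [[0, 0, 0], -0.01]
    - [[0, 0, 0], 0]
    - [[0, 0, 0], 0]

```text
time_s: 6.87
position: [0.5305, 0.2372, 0.1712]
tool_rot: [0.193, 0.981, 0.0, 0.001]
wrist_force: [-0.4, -0.6, 9.3]
gripper_width: 0.029
finger_force: 59.2
```

```bash
python3 -c "
from h import *
st()"
```

```text
t6.87 p [0.5305 0.2372 0.1712] yaw 67.8 F [-0.42 -0.56  9.32] M [ 0.058  0.088 -0.028] q6 -0.81 grip 0.029 59.2
```

>>> carry_out:
  rows:
    - [[0, 0, 0], -0.01]
    - [[0, 0, 0], -0.01]
    - [[0, 0, 0], -0.01]
    - [[0, 0, 0], -0.01]
    - [[0, 0, 0], -0.01]
    - [[0, 0, 0], -0.01]
    - [[0, 0, 0], -0.01]
    - [[0, 0, 0], -0.01]
    - [[0, 0, 0], 0]
    - [[0, 0, 0], 0]

```text
time_s: 7.7
position: [0.5305, 0.2372, 0.1712]
tool_rot: [0.153, 0.988, 0.0, 0.001]
wrist_force: [0.2, -0.4, 9.3]
gripper_width: 0.0292
finger_force: 59.2
```

```bash
python3 -c "
from h import *
st()"
```

```text
t7.70 p [0.5305 0.2372 0.1712] yaw 72.4 F [ 0.18 -0.35  9.25] M [ 0.088  0.19  -0.136] q6 -0.89 grip 0.0292 59.2
```

>>> carry_out:
  rows:
    - [[0, 0, 0], -0.005]
    - [[0, 0, 0], -0.005]
    - [[0, 0, 0], -0.005]
    - [[0, 0, 0], 0]
    - [[0, 0, 0], 0]
    - [[0, 0, 0], 0]
    - [[0, 0, 0], 0]
    - [[0, 0, 0], 0]
    - [[0, 0, 0], 0]
    - [[0, 0, 0], 0]

```text
time_s: 8.53
position: [0.5305, 0.2372, 0.1711]
tool_rot: [0.146, 0.989, 0.0, 0.001]
wrist_force: [-0.3, 0.3, 9.3]
gripper_width: 0.0289
finger_force: 59.2
```

```bash
python3 -c "
from h import *
st()"
```

```text
t8.53 p [0.5305 0.2372 0.1711] yaw 73.2 F [-0.33  0.35  9.26] M [ 0.101  0.157 -0.288] q6 -0.90 grip 0.0289 59.2
```

The moment rose to 0.29 N m, so this is the stop. I'll relax slightly and lift gently.

>>> carry_out:
  rows:
    - [[0, 0, 0], 0.005]
    - [[0, 0, 0], 0.005]
    - [[0, 0, -0.0015], 0.002]
    - [[0, 0, -0.0015], 0]
    - [[0, 0, -0.0015], 0]
    - [[0, 0, -0.0015], 0]
    - [[0, 0, -0.0015], 0]
    - [[0, 0, -0.0015], 0]
    - [[0, 0, 0], 0]
    - [[0, 0, 0], 0]

```text
time_s: 9.37
position: [0.5301, 0.237, 0.1795]
tool_rot: [0.152, 0.988, -0.0, 0.0]
wrist_force: [0.6, 0.7, -1.5]
gripper_width: 0.0285
finger_force: 60.4
```

```bash
python3 -c "
from h import *
st()"
```

```text
t9.37 p [0.5301 0.237  0.1795] yaw 72.5 F [ 0.55  0.7  -1.52] M [ 0.199 -0.007 -0.199] q6 -0.89 grip 0.0285 60.4
```

>>> carry_out:
  rows:
    - [[0, 0, -0.002], 0.004]
    - [[0, 0, -0.003], 0.003]
    - [[0, 0, -0.003], 0]
    - [[0, 0, -0.003], 0]
    - [[0, 0, -0.003], 0]
    - [[0, 0, -0.003], 0]
    - [[0, 0, -0.003], 0]
    - [[0, 0, -0.003], 0]
    - [[0, 0, -0.003], 0]
    - [[0, 0, -0.003], 0]

```text
time_s: 10.2
position: [0.5301, 0.2371, 0.2087]
tool_rot: [0.155, 0.988, 0.0, 0.0]
wrist_force: [-0.5, 0.8, -0.3]
gripper_width: 0.0291
finger_force: 61.3
```

```bash
python3 -c "
from h import *
st()"
```

```text
t10.20 p [0.5301 0.2371 0.2087] yaw 72.1 F [-0.47  0.82 -0.28] M [ 0.016  0.008 -0.03 ] q6 -0.88 grip 0.0291 61.3
```

Lifted clear. Now moving up and across to the carton.

>>> carry_out:
  rows:
    - [[0, 0, -0.02], 0]
    - [[0, 0, -0.025], 0]
    - [[0, 0, -0.025], 0]
    - [[0, 0, -0.02], 0]
    - [[-0.002, -0.02, 0], 0]
    - [[-0.0035, -0.034, 0], 0]
    - [[-0.0035, -0.034, 0], 0]
    - [[-0.0035, -0.034, 0], 0]
    - [[-0.0035, -0.034, 0], 0]
    - [[-0.0035, -0.034, 0], 0]

```text
time_s: 11.03
position: [0.4897, 0.0489, 0.2986]
tool_rot: [0.155, 0.988, 0.0, 0.0]
wrist_force: [0.6, -0.8, -1.2]
gripper_width: 0.0292
finger_force: 61.4
```

>>> carry_out:
  rows:
    - [[-0.0035, -0.034, 0], 0]
    - [[-0.0035, -0.034, 0], 0]
    - [[-0.0035, -0.034, 0], 0]
    - [[-0.003, -0.03, 0], 0]
    - [[-0.002, -0.02, 0], 0]
    - [[0, 0, 0], -0.05]
    - [[0, 0, 0], -0.05]
    - [[0, 0, 0], -0.047]
    - [[0, 0, 0], 0]
    - [[0, 0, 0], 0]

```text
time_s: 11.87
position: [0.4585, -0.0992, 0.2985]
tool_rot: [0.083, 0.997, -0.0, 0.0]
wrist_force: [0.4, 0.0, -1.1]
gripper_width: 0.0288
finger_force: 61.4
```

```bash
python3 - <<'E'
from h import *
s,R,P=st([.4386,-.192,.3])
for n in ['wrist','scene','side']:
    p,d,w=cloud(n); cv2.imwrite(f'pics/{n}3.png',p[:,:,::-1]); np.savez(n+'3.npz',p=p,w=w)
    W=w.reshape(-1,3); q=W[(W[:,2]>.08)&(W[:,2]<.092)&(abs(W[:,0]-.487)<.1)&(abs(W[:,1]+.2)<.055)]
    if len(q)>20: print(n,len(q),cv2.minAreaRect((q[:,:2]*1000).astype(np.float32)))
p=np.load('wrist3.npz')['w']; W=p.reshape(-1,3)
t=(W-P)@R; print('lamp in tool by depth:')
for lo in [.02,.06,.1]:
    k=(abs(t[:,0])<.025)&(abs(t[:,1])<.025)&(t[:,2]>lo)&(t[:,2]<lo+.03); 
    if k.sum(): print(lo,k.sum(),t[k].min(0).round(4),t[k].max(0).round(4))
E
```

```text
t11.87 p [ 0.4585 -0.0992  0.2985] yaw 80.5 F [ 0.4   0.03 -1.09] M [-0.002  0.039  0.014] q6 -1.67 grip 0.0288 61.4
tool shift [ 0.0043 -0.0948 -0.0015]
wrist 1559 ((485.252197265625, -200.3302001953125), (56.92293167114258, 153.81288146972656), 79.77840423583984)
scene 272 ((486.3056335449219, -198.4066162109375), (65.46527862548828, 153.31497192382812), 80.6974105834961)
side 246 ((487.71441650390625, -200.42527770996094), (66.28117370605469, 154.98895263671875), 79.76233673095703)
lamp in tool by depth:
0.02 812 [ 0.0027 -0.0146  0.02  ] [0.0155 0.0146 0.05  ]
0.06 451 [ 0.0028 -0.0146  0.06  ] [0.0152 0.0146 0.0899]
0.1 173 [ 0.0022 -0.0145  0.1001] [0.0122 0.0104 0.1296]
```

View pics/wrist3.png

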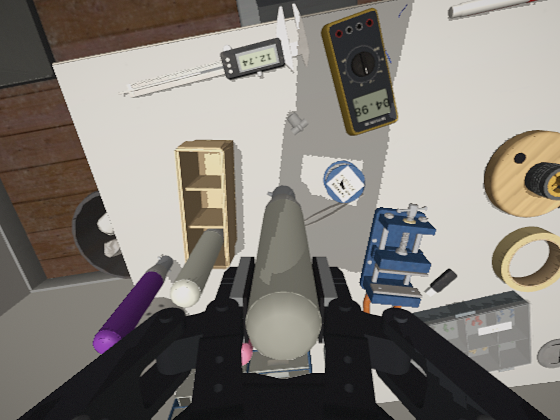

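```bash
python3 - <<'E'
from h import *
st([.4378,-.1913,.3])
E
```

```text
t12.02 p [ 0.4585 -0.0991  0.2984] yaw 80.5 F [-0.52  0.39 -0.49] M [-0.012 -0.031 -0.022] q6 -1.67 grip 0.0288 61.4
tool shift [ 0.0052 -0.0944 -0.0016]
```

The wrist view shows the carton with empty cells at about (207,160) and (207,205), the old lamp in the bottom cell at (200,270), and the held lamp hanging straight. I'll go to the cell at (207,160).

>>> carry_out:
  rows:
    - [[0.0013, -0.0236, 0], 0]
    - [[0.0013, -0.0236, 0], 0]
    - [[0.0013, -0.0236, 0], 0]
    - [[0.0013, -0.0236, 0], 0]
    - [[0, 0, 0.02], 0]
    - [[0, 0, 0.02], 0]
    - [[0, 0, 0.02], 0]
    - [[0, 0, 0], 0]
    - [[0, 0, 0], 0]
    - [[0, 0, 0], 0]

```text
time_s: 12.85
position: [0.4382, -0.1915, 0.2397]
tool_rot: [0.082, 0.997, -0.0, 0.001]
wrist_force: [-0.0, 0.5, 0.2]
gripper_width: 0.0287
finger_force: 61.5
```

```bash
python3 - <<'E'
from h import *
s,R,P=st([.4378,-.1913,.14])
a=np.radians(-9.8); ex=np.array([np.cos(a),np.sin(a)]); ey=np.array([-ex[1],ex[0]])
ims=[]
for n in ['wrist','scene','side']:
    p,d,w=cloud(n); W=w.reshape(-1,3); ims.append(p)
    q=W[(W[:,2]>.081)&(W[:,2]<.09)&(abs(W[:,0]-.487)<.1)&(abs(W[:,1]+.2)<.055)]
    c=(q[:,:2]-[.4378,-.1913]); 
    if len(q)>20: print(n,len(q),'rel cell along x',np.percentile(c@ex,[1,99]).round(4),'y',np.percentile(c@ey,[1,99]).round(4))
cv2.imwrite('pics/c4.png',np.hstack([ims[0][100:400,:400],ims[1][100:400,160:]])[:,:,::-1])
E
```

```text
t12.85 p [ 0.4382 -0.1915  0.2397] yaw 80.6 F [-0.05  0.49  0.24] M [ 0.035 -0.024  0.034] q6 -1.87 grip 0.0287 61.5
tool shift [0.0006 0.0001 0.0997]
wrist 1022 rel cell along x [-0.0284  0.0631] y [-0.0285  0.0271]
scene 239 rel cell along x [-0.0274  0.1252] y [-0.028   0.0332]
side 199 rel cell along x [-0.0263  0.1271] y [-0.0307  0.0318]
```

View pics/c4.png

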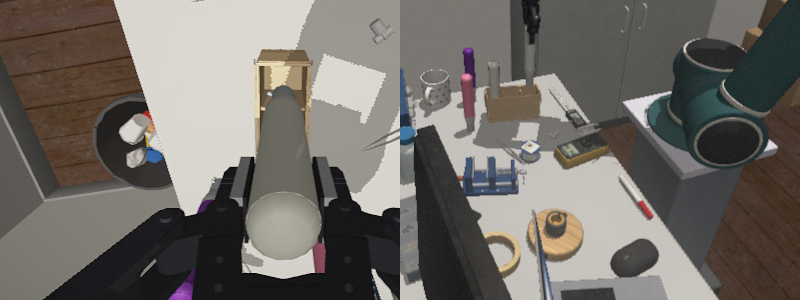

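The lamp hangs centred over the near free cell, with the carton and stand undisturbed. Lowering.

>>> carry_out:
  rows:
    - [[0, 0, 0.012], 0]
    - [[0, 0, 0.012], 0]
    - [[0, 0, 0.012], 0]
    - [[0, 0, 0.012], 0]
    - [[0, 0, 0.012], 0]
    - [[0, 0, 0.012], 0]
    - [[0, 0, 0.01], 0]
    - [[0, 0, 0.008], 0]
    - [[0, 0, 0.004], 0]
    - [[0, 0, 0], 0]

```text
time_s: 13.83
position: [0.4377, -0.1914, 0.1434]
tool_rot: [0.082, 0.997, 0.0, -0.001]
wrist_force: [0.3, -0.2, -0.5]
gripper_width: 0.0285
finger_force: 61.5
```

>>> carry_out:
  rows:
    - [[0, 0, 0.001], 0]
    - [[0, 0, 0.001], 0]
    - [[0, 0, 0.001], 0]
    - [[0, 0, 0.001], 0]
    - [[0, 0, 0.001], 0]
    - [[0, 0, 0], 0]
    - [[0, 0, 0], 0]
    - [[0, 0, 0], 0]
    - [[0, 0, 0], 0]
    - [[0, 0, 0], 0]

```text
time_s: 14.67
position: [0.4379, -0.1915, 0.1394]
tool_rot: [0.082, 0.997, -0.0, 0.0]
wrist_force: [-0.7, 0.3, -0.8]
gripper_width: 0.0286
finger_force: 61.5
```

>>> carry_out:
  rows:
    - [[0, 0, 0.0005], 0]
    - [[0, 0, 0.0005], 0]
    - [[0, 0, 0.0005], 0]
    - [[0, 0, 0.0005], 0]
    - [[0, 0, 0], 0]
    - [[0, 0, 0], 0]
    - [[0, 0, 0], 0]
    - [[0, 0, 0], 0]
    - [[0, 0, 0], 0]
    - [[0, 0, 0], 0]

```text
time_s: 15.5
position: [0.4382, -0.1916, 0.1379]
tool_rot: [0.082, 0.997, -0.0, 0.0]
wrist_force: [-0.1, 0.6, 5.3]
gripper_width: 0.0291
finger_force: 62.1
```

Contact with the floor (5 N). Releasing.

>>> carry_out:
  rows:
    - [[0, 0, 0], 0]
    - [[0, 0, 0], 0]
    - [[0, 0, 0], 0]
    - [[0, 0, 0], 0]
    - [[0, 0, 0], 0]
    - [[0, 0, 0], 0]
    - [[0, 0, 0], 0]
    - [[0, 0, 0], 0]
    - [[0, 0, 0], 0]
    - [[0, 0, 0], 0]
  gripper: 0.065

```text
time_s: 16.33
position: [0.4379, -0.1915, 0.1373]
tool_rot: [0.082, 0.997, -0.0, 0.0]
wrist_force: [-0.8, 0.5, -1.2]
gripper_width: 0.0651
finger_force: 0.0
```

```bash
python3 - <<'E'
from h import *
s,R,P=st()
p,d,w=cloud('wrist'); t=((w.reshape(-1,3))-P)@R
for lo in [-.045,-.02,.0,.02,.04]:
    k=(abs(t[:,0])<.027)&(abs(t[:,1])<.024)&(t[:,2]>lo)&(t[:,2]<lo+.015)
    if k.sum(): print(lo,k.sum(),t[k].min(0).round(4),t[k].max(0).round(4))
p2,_,_=cloud('side')
cv2.imwrite('pics/c5.png',np.hstack([p[:,:400],p2[:,180:]])[:,:,::-1])
E
```

```text
t16.33 p [ 0.4379 -0.1915  0.1373] yaw 80.6 F [-0.81  0.46 -1.23] M [ 0.013 -0.049  0.008] q6 -1.87 grip 0.0651 0.0
-0.045 2462 [-0.014  -0.0157 -0.045 ] [ 0.0153  0.014  -0.03  ]
-0.02 906 [ 0.0023 -0.0154 -0.02  ] [ 0.0153  0.0139 -0.005 ]
0.0 628 [ 0.0025 -0.0153  0.    ] [0.0149 0.0141 0.0149]
0.02 453 [ 0.0027 -0.0152  0.02  ] [0.0149 0.014  0.035 ]
0.04 958 [-0.0269 -0.024   0.04  ] [0.027 0.024 0.055]
```

Lamp stands upright and free between the open fingers. Withdrawing straight up.

>>> carry_out:
  rows:
    - [[0, 0, -0.005], 0]
    - [[0, 0, -0.01], 0]
    - [[0, 0, -0.02], 0]
    - [[0, 0, -0.025], 0]
    - [[0, 0, -0.025], 0]
    - [[0, 0, -0.025], 0]
    - [[0, 0, -0.02], 0]
    - [[0, 0, -0.01], 0]
    - [[0, 0, 0], 0]
    - [[0, 0, 0], 0]

```text
time_s: 17.27
position: [0.4379, -0.1915, 0.2771]
tool_rot: [0.082, 0.997, -0.0, 0.0]
wrist_force: [0.2, -0.0, -0.3]
gripper_width: 0.0648
finger_force: 0.0
```

```bash
python3 - <<'E'
from h import *
st()
p,d,w=cloud('wrist'); p2,_,w2=cloud('scene')
W=w2.reshape(-1,3); 
for c in [(.4379,-.1915),(.5363,-.208)]:
    q=W[(np.linalg.norm(W[:,:2]-c,axis=1)<.03)&(W[:,2]>.1)&(W[:,2]<.21)]; print(c,len(q),q[:,2].max())
cv2.imwrite('pics/c6.png',np.hstack([p[:,:400],p2[:,160:]])[:,:,::-1])
E
```

```text
t17.27 p [ 0.4379 -0.1915  0.2771] yaw 80.6 F [ 0.2  -0.05 -0.26] M [ 0.013 -0.017 -0.009] q6 -1.87 grip 0.0648 0.0
(0.4379, -0.1915) 311 0.1869349557882898
(0.5363, -0.208) 327 0.18674730942788195
```

View pics/c6.png

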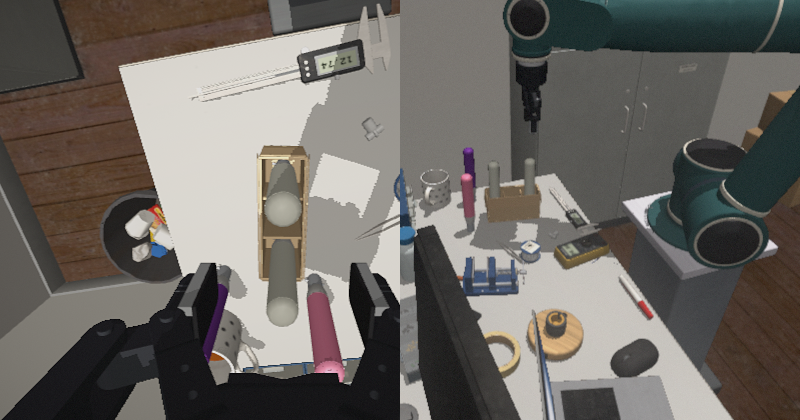

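The lamp now stands in the end cell, at (282,195) in the left half of the picture. Its top is level with the old lamp's and the gripper is clear, so I'm handing in.

```bash
python3 -c "
from bench import hand_in
print(hand_in())"
```

```text
the job is handed in; nothing more can be done
None
```

The spent lamp is unlocked, out of its holder and standing cap down in the end cell of the carton (x = -49 mm); the stand, carton and old lamp look undisturbed in the last pictures, and the job is handed in, with no verdict returned.

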